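# Free the bookend from under the pile and close up the row

## Task

The foot of the grey bookend is trapped under the pile of board books in the green returns bay: draw it out flat along the desk through the notch in the bay's lip, without forcing it against the bay, so that the books stay stacked in the bay. Then stand the bookend squarely against the loose end of the row of standing books, flat face to the books and about in line with them, and slide it so that the whole row is pressed tight against the plate of the end stop: hold a firm but gentle push for a moment (about 15 N, never over 30 N), then let go. Leave the row upright without gaps, and do not disturb the other things on the desk.

Things in the scene. Friction and masses are not known exactly. Their poses are not given: they have to be found in the camera images.
- bookend: Grey steel bookend, 0.4 kg (lengths in mm). Origin: underside, middle of the lower edge of its flat front face, which looks to -y; z up. Upright plate 80 wide (x), 115 tall, 6 thick (y 0 to 6). Foot 5 thick, 80 wide, runs to y = +180; its last 70 to 90 lie under the pile. Pull towards -y to draw it out.
- bookend_grip (a point): Point on the bookend's grip rib, 34 mm behind the front face (bookend y) and 94 mm above its underside. The rib is a plain upright block on the foot behind the plate: 16 mm thick (bookend x -8 to 8), y 6 to 56, top at z = 112; pinch it across x from above.
- bay: Returns bay: low green steel U-frame fixed to the desk, no floor (lengths in mm). Front lip y 0 to 8, 20 high, with a notch 88 wide (x -44 to 44) for the bookend's foot, 4 to spare each side; side rails 20 high at x = +-91 to +-97, y 0 to 170; far end open. Origin on the desk, middle of the notch, outer face of the lip; -y points out of the bay, away from the pile.
- bay_notch (a point): Middle of the notch on the desk, 4 mm inside the lip's outer face. Draw the foot out straight along the bay's -y, or it wedges against the notch's sides. The pile may slide up to 15 mm with the foot until its lowest book meets the lip, which then holds it back; the drag is about 10 to 22 N at first, then falls as the foot comes out: grip firmly.
- pile1: Book 1 of the pile (1 = lowest, lying on the bookend's foot): closed rigid board book lying flat, 150 (x) by 130 (y) by 24 thick, about 0.3 kg, cover colour is of no importance. Origin: centre of its underside. The whole pile weighs about 1 kg and its top is 93 above the desk; it settles 5 mm onto the desk when the foot has gone.
- pile2: Book 2 of the pile (1 = lowest, lying on the bookend's foot): closed rigid board book lying flat, 140 (x) by 125 (y) by 20 thick, about 0.22 kg, cover colour is of no importance. Origin: centre of its underside. (Lengths in mm.)
- pile3: Book 3 of the pile (1 = lowest, lying on the bookend's foot): closed rigid board book lying flat, 145 (x) by 130 (y) by 26 thick, about 0.3 kg, cover colour is of no importance. Origin: centre of its underside. (Lengths in mm.)
- pile4: Book 4 of the pile (1 = lowest, lying on the bookend's foot): closed rigid board book lying flat, 120 (x) by 115 (y) by 18 thick, about 0.15 kg, cover colour is of no importance. Origin: centre of its underside. (Lengths in mm.)
- endstop: The row's end stop: grey steel base screwed to the desk, carrying an upright plate 110 wide (x), 137 tall, that faces +y. The plate is clamped firmly somewhere between y = 0 and y = +40 (not measured: find it by feel); it does not give. Origin on the desk at the middle of the base's front edge; the row is closed up by pushing along -y. (Lengths in mm.)
- row_inner: Innermost book (next to the end stop) of the row standing in front of the end stop: rigid board book standing upright, 120 deep (x), 30 thick (y), 135 tall, about 0.24 kg, cover colour is of no importance. Origin: centre of its underside; z up. The books stand a few mm apart and slightly askew; closing the row is felt: bookend and row slide with 3 to 11 N in all, then the force rises steeply.
- row_middle: Middle book of the row standing in front of the end stop: rigid board book standing upright, 120 deep (x), 22 thick (y), 130 tall, about 0.17 kg, cover colour is of no importance. Origin: centre of its underside; z up.  (Lengths in mm.)
- row_outer: Outer book (the loose end, which the bookend is set against) of the row standing in front of the end stop: rigid board book standing upright, 120 deep (x), 26 thick (y), 125 tall, about 0.19 kg, cover colour is of no importance. Origin: centre of its underside; z up. Its outer face looks to +y. (Lengths in mm.)
- mug: bystander: white mug, 80 across, 95 tall; origin centre of its underside (Lengths in mm.)
- stamp: bystander: wooden hand stamp, 38 across, 80 tall; origin centre of its underside (Lengths in mm.)
- stamp_pad: bystander: flat ink pad tin, 55 x 80 x 14; origin centre of its underside (Lengths in mm.)
- flat_book: bystander: book lying flat, 110 x 140 x 22; origin centre of its underside (Lengths in mm.)
- tape_dispenser: bystander: grey tape dispenser, 60 x 150, 84 tall; origin centre of its underside (Lengths in mm.)
Not all that is in view belongs to the job. What is shaped like the bookend but turquoise is not meant.

How it is judged (in metres and radians):
On the way, in this order (a step that is already met when the one before it is completed fails the run):
1. The bookend has been drawn clear of the pile along the desk, its foot wholly outside the bay's lip (y of bookend in the frame of bay below -0.18 m and height (world z) of bookend below 0.03 m and angle between bookend's own z axis and vertical below 0.25 rad), for 0.05 s.
2. The bookend, standing on the desk, presses the row's outer book with more than 4 N and the push reaches the end stop with more than 2 N (contact force between bookend and row_outer above 4 N and contact force between row_inner and endstop above 2 N and height (world z) of bookend below 0.006 m), for 0.2 s.
At the end, for the whole second after the job is handed in: Bookend at rest on the desk, upright, square to the end stop (0.1 rad), within 30 mm of its middle line, at most 5 to 6 mm of gaps in all left among bookend and row; row upright within 35 mm of that line; pile flat (0.08 rad), in order, in the bay within 35 mm of its middle line; all at rest (angle between bookend's own z axis and vertical below 0.05 rad and height (world z) of bookend below 0.004 m and angle between the y axis of bookend and the y axis of endstop, either way round below 0.1 rad and x of bookend in the frame of endstop between -0.03 and 0.03 m and y of bookend in the frame of endstop between 0.07 and 0.126 m and y of row_inner in the frame of bookend above -0.069 m and y of row_outer in the frame of bookend above -0.018 m and linear speed of each of bookend, row_inner, row_middle, row_outer, pile1, pile2, pile3, pile4 below 0.01 m/s and angle between each of row_inner, row_middle, row_outer's own z axis and vertical below 0.06 rad and x of row_inner in the frame of endstop between -0.035 and 0.035 m and x of row_middle in the frame of endstop between -0.035 and 0.035 m and x of row_outer in the frame of endstop between -0.035 and 0.035 m and angle between each of pile1, pile2, pile3, pile4's own z axis and vertical below 0.08 rad and x of pile1 in the frame of bay between -0.035 and 0.035 m and y of pile1 in the frame of bay between 0.045 and 0.125 m and height (world z) of pile1 above -0.005 m and x of pile2 in the frame of bay between -0.035 and 0.035 m and y of pile2 in the frame of bay between 0.045 and 0.125 m and height (world z) of pile2 above 0.019 m and x of pile3 in the frame of bay between -0.035 and 0.035 m and y of pile3 in the frame of bay between 0.045 and 0.125 m and height (world z) of pile3 above 0.039 m and x of pile4 in the frame of bay between -0.035 and 0.035 m and y of pile4 in the frame of bay between 0.045 and 0.125 m and height (world z) of pile4 above 0.065 m); the robot touches nothing.
It fails at once if a book of the pile tips by more than 0.35 rad or is carried more than 40 mm (angle between any of pile1, pile2, pile3, pile4's own z axis and vertical above 0.35 rad or distance of any of pile1, pile2, pile3, pile4 from where it was at the start of the episode above 0.04 m).
It fails at once if the bookend is forced against the bay with more than 20 N (contact force between bookend and bay above 20 N).
It fails at once if the row is pressed by the bookend with more than 30 N (contact force between bookend and row_outer above 30 N).
It fails at once if a book of the row tips by more than 0.35 rad (angle between any of row_inner, row_middle, row_outer's own z axis and vertical above 0.35 rad).
It fails at once if a bystander is moved more than 30 mm (distance of any of mug, stamp, stamp_pad, flat_book, tape_dispenser from where it was at the start of the episode above 0.03 m).
It also fails if it takes over 67 s, if anything falls off the work surface, if the arm or the gripper's body presses on something with over 40 N, if the wrist force passes 120 N, or if a joint passes its speed limit or range.

## Robot

A 6-joint arm with a two-finger parallel gripper is mounted at the origin on the work surface. World frame = base frame: x ahead of the robot, y to its left, z up, the work surface at z = 0. Lengths are in m, angles in degrees, forces in N, time in s.
With the tool pointing down it reaches from about 0.35 to 0.875 m from the base axis. Payload 4.2 kg.
Tool frame: the origin (TCP) lies midway between the tips of the shut fingers; the grasp point (between the pads) lies 19 mm behind it (r.pinch_z is the distance from the TCP to the grasp point, in m); z points along the fingers, y is the line along which they close (so a half turn about z gives the same grasp; the last joint's range is limited). The gripper opens to 87 mm and grips with 3 to 60 N. Pads are 19 mm wide; open, the fingers measure 117 mm over their backs; the gripper's body (75 mm by 190 mm) begins 51 mm behind the grasp point.
Start: joints at [-60.069, 22.042, 0.453, 0, -68.411, -14.817], TCP at [0.163, -0.603, 0.223] pointing down, gripper open.
Joint ranges: [-179.83, 179.83], [-69.29, 118.12], [-61.27, 80.66], [-181.25, 117.63], [-171.15, -9.14], [-177.46, 177.46]. Speed limits (degrees/s): [159.86, 159.86, 180, 180, 180, 180].

## Interface

Orientations are given as a 3x3 rotation matrix whose columns are the frame's x, y, z axes.
In Python, from station import r, imaging, models gives the robot as it stands. The module is installed in compiled form; this text tells all that it offers.
- The arm moves only by the tool apply_moves, never from a script. Its argument "moves" is a list of rows, each a list of 2 entries, a list of its own where there are three numbers: the shift along the tool's x, y, z in m, then the turn about the tool's z in degrees. A call has 1 to 5 rows; each row shifts and turns the commanded pose from where the row before left it, along the tool's axes as they then stand; what a row does not reach is not made up. A row lasts 1/12 s, in which the tool goes at most 41.7 mm and 7.16 degrees, less where a joint would pass 70% of its speed; a pose out of reach is approached as far as the arm can. A call is refused whole if a number of a shift passes 0.0417 or a number of a turn 7.16, either way. A call with a gripper value outside its range is refused whole. "hand" is the finger opening in m, from 0 to 0.087, set as the call begins (left out, the last holds). The fingers move at their own pace and stop on an object; the grip force is fixed at half the most. Time passes only in rows, so rows that do not move let the fingers close. It gives the time, the measured TCP pose, the force, the opening and the grip force at its end, in the units of the state.
- r.sense(): the state, without advancing time (a new reading comes with each control period).
- imaging.capture(name): name is "scene" or "side" or "wrist"; returns a dict with "frame" (400x640x3 uint8, blue, green, red), "intrinsics" (3x3 intrinsics, pixels), "eye" and "orientation" of the camera in the world. Camera axes: x right, y down, z forward; pixel columns grow to the right and rows downward; lengths in m; the calibration is good to about 2 mm. A picture is of the moment at which its call begins. There is no depth.
- r.finish_job(): hands the job in; it is judged then, once.
Trained networks look in a picture, given as the dict that the camera call returned (one of the last four; its "shot" number tells which), for a name from the list of things; names that differ only in an ending like _2 or _b are one class to them, and where a whole thing is asked for, a point or a joint stands for the part that bears it (a point fixed in the world has none). Each returns a list of dicts, best first, with "confidence" (0 to 1); they miss things now and then, are a little off and sometimes report something else, mostly with a low value. They report only what shows in the picture. A call takes as long as a camera call. They do not tell look-alikes from the thing itself.
- models.cut_out(picture, target): "region" (400x640 bool, what is visible of it) and "extent" ([left, top, width, height] as shares, 0 to 1, of the picture: columns of its width, rows of its height, round what is visible of it).
- models.place_of(picture, target): "at" ([column, row] as shares, 0 to 1, of the picture: columns of its width, rows of its height: a listed point, or the origin of a listed thing).
The state is a dict: "time_s": time; "joints": joint angles; "joint_velocities": joint speeds; "effort": joint torques, N m; "tcp_pos": TCP position; "ee_rot": TCP orientation; "wrist_force": force on the tool from outside, world axes, zero at the start; "moment": the same for the moment, N m; "gripper_width": opening from 0.0 (shut) to 1.0 (fully open); "gripper_force": force on a finger pad.
Only numpy, scipy, OpenCV 4.12 (cv2) and the standard library are available. Lean on these libraries where they do the work, as an engineer would, in place of code of your own. Each camera call takes 0.05 s, during which the arm holds its last target. There are 200 camera calls.

## Working session

There is one attempt and no reset: what is moved stays moved. The work goes in short steps, Python scripts to look and compute and a tool call to move; the robot and the scene stay as the last step left them, time stands still between calls to the robot, and variables do not carry over. Pictures are saved under pics/ and viewed, at most 10 in all, crops included, and the job is handed in when it is done.

Besides the shell and the picture viewer there is one more tool, called after "Call:" as name(argument=value, ...) on one line, values as JSON. apply_moves: Moves the arm, as the interface text tells. Its arguments: {"type":"object","properties":{"moves":{"type":"array"},"hand":{"type":"number"}},"required":["moves"]}

```bash
mkdir -p pics; cat > h.py <<'E'
import numpy as np, cv2
from station import r, imaging, models
def pix(at): return np.array([at[0]*640, at[1]*400])
def ray(c,p):
    d=c["orientation"]@np.linalg.inv(c["intrinsics"])@np.array([p[0],p[1],1.]); return np.array(c["eye"]),d/np.linalg.norm(d)
def onz(c,p,z=0):
    e,d=ray(c,p); return e+d*(z-e[2])/d[2]
def proj(c,P):
    q=np.array(c["intrinsics"])@np.array(c["orientation"]).T@(np.array(P)-np.array(c["eye"])); return q[:2]/q[2]
def tri(obs):
    A=np.zeros((3,3));b=np.zeros(3)
    for c,p in obs:
        e,d=ray(c,p);M=np.eye(3)-np.outer(d,d);A+=M;b+=M@e
    return np.linalg.solve(A,b)
E
python3 - <<'E'
from h import *
np.set_printoptions(precision=3,suppress=True)
ims=[]
for n in ["scene","side"]:
    c=imaging.capture(n); cv2.imwrite(f"pics/{n}0.png",c["frame"])
    print(n,c["eye"],c["orientation"][:,2])
    for t in ["bookend","bookend_grip","bay","bay_notch","pile1","pile4","endstop","row_inner","row_middle","row_outer"]:
        for o in models.place_of(c,t)[:2]:
            p=pix(o["at"]); z={"bookend_grip":.094,"pile1":.005,"pile4":.075}.get(t,0)
            print(t,round(o["confidence"],2),p.round(0),onz(c,p,z)[:2])
s=r.sense();print(s["tcp_pos"],s["ee_rot"],r.pinch_z)
E
```

```text
scene [ 1.11  -0.545  1.224] [-0.446  0.414 -0.793]
bookend 0.94 [340. 206.] [0.497 0.106]
bookend 0.89 [339. 105.] [0.142 0.448]
bookend_grip 0.98 [387. 106.] [0.342 0.494]
bookend_grip 0.8 [244. 190.] [ 0.292 -0.117]
bay 0.88 [357. 190.] [0.486 0.197]
bay_notch 0.69 [356. 188.] [0.478 0.198]
pile1 0.8 [370. 177.] [0.48  0.267]
pile1 0.72 [369. 168.] [0.452 0.292]
pile4 0.8 [370. 177.] [0.517 0.22 ]
pile4 0.72 [369. 168.] [0.49  0.244]
endstop 0.87 [224. 315.] [ 0.542 -0.391]
endstop 0.17 [255. 294.] [ 0.549 -0.29 ]
row_middle 0.93 [254. 296.] [ 0.554 -0.295]
row_outer 0.92 [265. 284.] [ 0.546 -0.25 ]
row_outer 0.42 [356. 190.] [0.484 0.191]
side [0.118 0.943 0.899] [ 0.277 -0.698 -0.661]
bookend 0.91 [306. 360.] [0.319 0.485]
bookend 0.7 [386. 371.] [0.158 0.447]
bookend_grip 0.86 [393. 162.] [ 0.301 -0.105]
bookend_grip 0.81 [388. 329.] [0.174 0.415]
bay 0.63 [341. 121.] [ 0.547 -0.386]
bay 0.51 [242. 153.] [ 0.777 -0.093]
pile1 0.66 [279. 251.] [0.493 0.243]
pile4 0.66 [279. 251.] [0.463 0.297]
endstop 0.69 [340. 121.] [ 0.549 -0.38 ]
endstop 0.56 [241. 153.] [ 0.778 -0.088]
row_inner 0.3 [327. 139.] [ 0.553 -0.262]
row_outer 0.61 [329. 140.] [ 0.548 -0.261]
[ 0.163 -0.603  0.223] [[-0.965 -0.261  0.   ]
 [-0.261  0.965  0.   ]
 [-0.     0.    -1.   ]] 0.0187
```

```bash
python3 -c "
import cv2
a=cv2.imread('pics/scene0.png')[60:360,120:520];cv2.imwrite('pics/s0c.png',cv2.resize(a,(800,600),interpolation=2))
b=cv2.imread('pics/side0.png')[80:400,180:480];cv2.imwrite('pics/d0c.png',cv2.resize(b,None,fx=1.87,fy=1.87,interpolation=2))"
```

```text
(no output)
```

View pics/s0c.png

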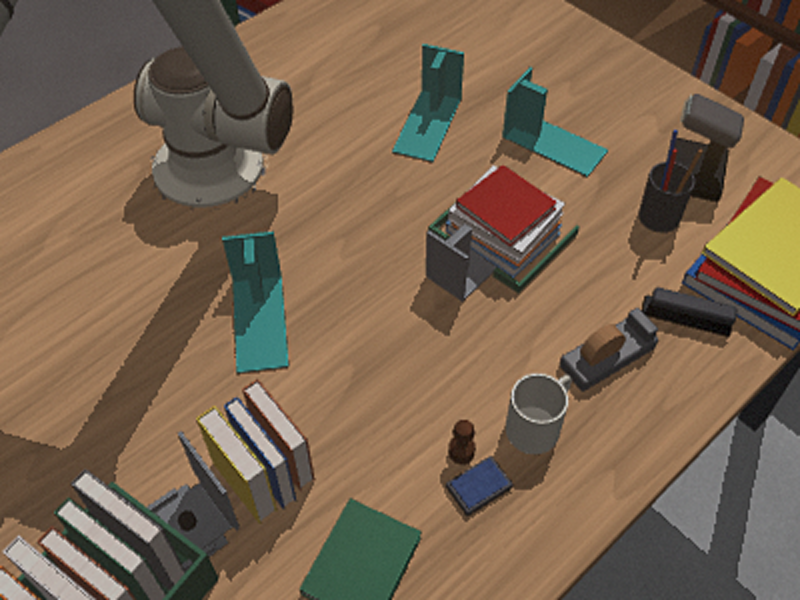

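View pics/d0c.png

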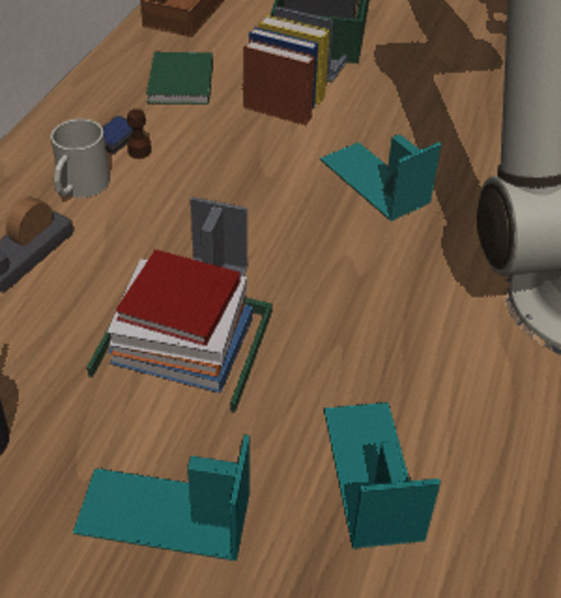

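The grey bookend stands at about scene px (347,185), with its foot under the red-topped pile in the green bay. The look-alikes are the turquoise bookends at scene px (336,110), (395,120) and (249,212); I choose the grey one. The row is at about (250,285) and the end stop at (222,312). First I raise the arm, turn it, and look at the row from above.

Call:
apply_moves(moves=[[[0,0,-0.012],-7],[[0,0,-0.012],-7],[[0,0,-0.012],-7],[[0,0,-0.012],-7],[[0,0,-0.012],-7]])

```text
time_s: 1.52
tcp_pos: [0.1629, -0.6033, 0.2831]
ee_rot: [[-0.637, -0.771, -0.0], [-0.771, 0.637, 0.0], [-0.0, 0.0, -1.0]]
wrist_force: [0.1, -0.2, 0.1]
gripper_width: 1.0
gripper_force: 0.0
```

Call:
apply_moves(moves=[[[0,0,-0.012],-7],[[0,0,-0.012],-7],[[0,0,-0.012],-7],[[0,0,-0.012],-7],[[0,0,-0.012],-7]])

```text
time_s: 1.93
tcp_pos: [0.163, -0.6033, 0.3432]
ee_rot: [[-0.079, -0.997, 0.0], [-0.997, 0.079, 0.0], [-0.0, -0.0, -1.0]]
wrist_force: [0.1, -0.0, 0.2]
gripper_width: 1.002
gripper_force: 0.0
```

Call:
apply_moves(moves=[[[0,0,-0.012],-5],[[-0.025,-0.028,0],0],[[-0.025,-0.028,0],0],[[-0.025,-0.028,0],0],[[-0.025,-0.028,0],0]])

```text
time_s: 2.35
tcp_pos: [0.2755, -0.502, 0.3546]
ee_rot: [[0.001, -1.0, 0.0], [-1.0, -0.001, -0.0], [0.0, -0.0, -1.0]]
wrist_force: [-0.0, -1.2, -0.4]
gripper_width: 0.999
gripper_force: 0.0
```

Call:
apply_moves(moves=[[[-0.025,-0.028,0],0],[[-0.025,-0.028,0],0],[[-0.025,-0.028,0],0],[[-0.025,-0.028,0],0],[[-0.025,-0.028,0],0]])

```text
time_s: 2.77
tcp_pos: [0.4156, -0.3763, 0.3549]
ee_rot: [[0.002, -1.0, 0.001], [-1.0, -0.002, -0.0], [0.0, -0.001, -1.0]]
wrist_force: [1.1, -0.8, -0.4]
gripper_width: 0.997
gripper_force: 0.0
```

Call:
apply_moves(moves=[[[-0.025,-0.028,0],0],[[-0.025,-0.028,0],0],[[-0.025,-0.028,0],0],[[0,0,0],0],[[0,0,0],0]])

```text
time_s: 3.18
tcp_pos: [0.4996, -0.3012, 0.354]
ee_rot: [[0.005, -1.0, -0.001], [-1.0, -0.005, 0.0], [-0.0, 0.001, -1.0]]
wrist_force: [-0.5, -1.2, -0.3]
gripper_width: 0.999
gripper_force: 0.0
```

```bash
python3 - <<'E'
from h import *
np.set_printoptions(precision=3,suppress=True)
c=imaging.capture("wrist"); cv2.imwrite("pics/w1.png",c["frame"]); np.savez("w1.npz",**{k:np.array(v) for k,v in c.items()})
print(c["eye"],c["orientation"],c["intrinsics"])
for t in ["endstop","row_inner","row_middle","row_outer"]:
    for o in models.place_of(c,t)[:2]:
        p=pix(o["at"]); print(t,round(o["confidence"],2),p.round(0),onz(c,p,0)[:2])
s=r.sense();print(s["tcp_pos"],s["ee_rot"],s["joints"])
E
```

```text
[ 0.501 -0.374  0.517] [[-1.    -0.004 -0.002]
 [-0.004  0.962  0.271]
 [ 0.001  0.271 -0.962]] [[276.085   0.    319.029]
 [  0.    276.085 197.166]
 [  0.      0.      1.   ]]
endstop 0.94 [292. 106.] [ 0.549 -0.396]
row_inner 0.94 [296. 143.] [ 0.543 -0.331]
row_middle 0.94 [287. 161.] [ 0.56  -0.299]
row_middle 0.7 [296. 109.] [ 0.542 -0.391]
row_outer 0.64 [292. 180.] [ 0.552 -0.261]
[ 0.498 -0.304  0.355] [[ 0. -1.  0.]
 [-1. -0. -0.]
 [ 0. -0. -1.]] [-15.47   14.466   8.166   0.008 -83.678  15.488]
```

View pics/w1.png

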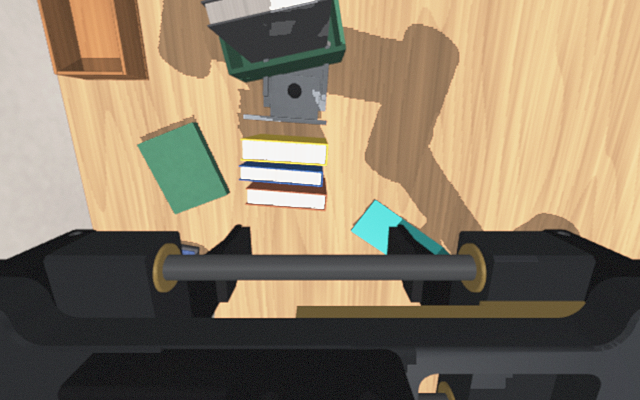

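The wrist view shows the row from above: outer book at about (288,195), middle (282,174), inner (284,150). The end stop plate's top edge runs from (243,118) to (326,123), with its base at (294,92). I'll zoom in for exact corners and move on to the bookend.

```bash
python3 - <<'E'
import cv2
a=cv2.imread('pics/w1.png')[60:215,230:345];cv2.imwrite('pics/w1c.png',cv2.resize(a,None,fx=3.8,fy=3.8,interpolation=cv2.INTER_CUBIC))
E
```

```text
(no output)
```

View pics/w1c.png

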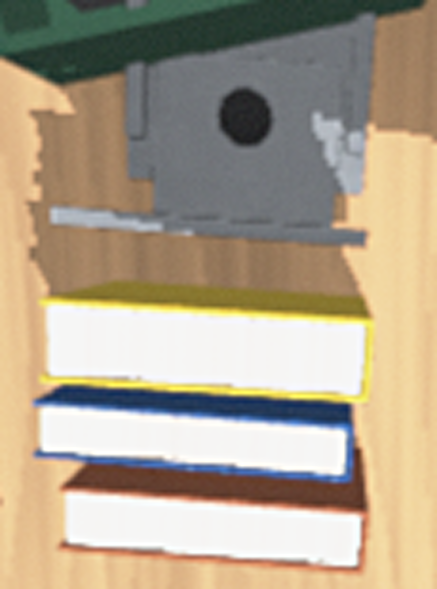

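Call:
apply_moves(moves=[[[-0.03,0,0],0],[[-0.03,0,0],0],[[-0.03,0,0],0],[[-0.03,0,0],0],[[-0.03,0,0],0]])

```text
time_s: 3.85
tcp_pos: [0.4973, -0.1525, 0.3549]
ee_rot: [[-0.0, -1.0, 0.001], [-1.0, 0.0, -0.0], [0.0, -0.001, -1.0]]
wrist_force: [0.5, -0.5, 0.4]
gripper_width: 1.001
gripper_force: 0.0
```

Call:
apply_moves(moves=[[[-0.03,0,0],0],[[-0.03,0,0],0],[[-0.03,0,0],0],[[-0.03,0,0],0],[[-0.03,0,0],0]])

```text
time_s: 4.27
tcp_pos: [0.4972, -0.0024, 0.3551]
ee_rot: [[0.0, -1.0, 0.001], [-1.0, -0.0, 0.0], [-0.0, -0.001, -1.0]]
wrist_force: [0.9, -0.0, -0.9]
gripper_width: 0.997
gripper_force: 0.0
```

Call:
apply_moves(moves=[[[-0.03,0,0],0],[[-0.03,0,0],0],[[-0.03,0,0],0],[[0,0,0],0],[[0,0,0],0]])

```text
time_s: 4.68
tcp_pos: [0.4974, 0.0876, 0.3547]
ee_rot: [[0.003, -1.0, 0.0], [-1.0, -0.003, -0.0], [0.0, -0.0, -1.0]]
wrist_force: [-0.3, -0.4, 1.1]
gripper_width: 1.0
gripper_force: 0.0
```

```bash
python3 - <<'E'
from h import *
np.set_printoptions(precision=3,suppress=True)
c=imaging.capture("wrist"); cv2.imwrite("pics/w2.png",c["frame"]); np.savez("w2.npz",**{k:np.array(v) for k,v in c.items()})
print(c["eye"])
for t,z in [("bookend",0),("bookend_grip",.094),("bay",0),("bay_notch",0),("pile1",.005),("pile2",.029),("pile4",.075)]:
    for o in models.place_of(c,t)[:2]:
        p=pix(o["at"]); print(t,round(o["confidence"],2),p.round(0),onz(c,p,z)[:2])
s=r.sense();print(s["tcp_pos"],s["ee_rot"],s["joints"])
a=c["frame"][40:260,190:460];cv2.imwrite('pics/w2c.png',cv2.resize(a,None,fx=2.7,fy=2.7,interpolation=cv2.INTER_CUBIC))
E
```

```text
[0.499 0.015 0.518]
bookend 0.82 [453.  56.] [ 0.27  -0.091]
bookend 0.57 [322. 177.] [0.494 0.12 ]
bookend_grip 0.95 [468.  25.] [ 0.297 -0.109]
bookend_grip 0.94 [324. 209.] [0.49  0.153]
bay_notch 0.24 [187. 224.] [0.763 0.216]
pile1 0.79 [328. 269.] [0.479 0.314]
pile2 0.79 [328. 269.] [0.48 0.3 ]
pile4 0.79 [328. 269.] [0.481 0.273]
[0.498 0.087 0.355] [[ 0.001 -1.     0.   ]
 [-1.    -0.001  0.   ]
 [-0.    -0.    -1.   ]] [ 28.309   6.274  -2.042   0.    -81.674 -28.272]
```

View pics/w2c.png

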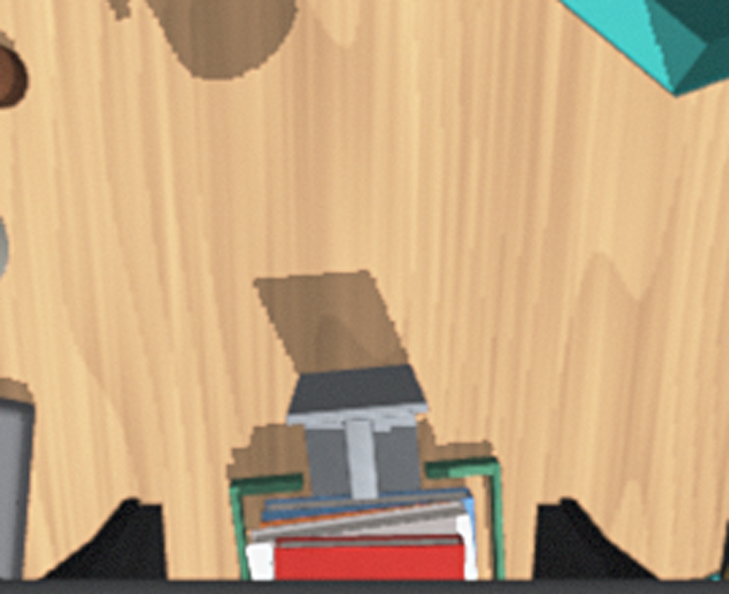

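```bash
python3 - <<'E'
from h import *
np.set_printoptions(precision=4,suppress=True)
w1=np.load("w1.npz");w2=np.load("w2.npz")
def seg(c,s,o,name,a,b,z):
    A,B=[onz(c,(o[0]+p[0]/s,o[1]+p[1]/s),z)[:2] for p in (a,b)]
    if A[0]>B[0]: A,B=B,A
    d=B-A; print(name,A,B,"mid",(A+B)/2,"len",round(np.hypot(*d),4),"ang",round(np.degrees(np.arctan2(d[1],d[0])),2))
S=lambda *a: seg(w2,2.7,(190,40),*a)
S("plate foot",(303,374),(408,366),0); S("plate top front",(288,414),(427,404),.115)
S("rib L",(345,419),(352,499),.112);S("rib R",(373,418),(379,498),.112);S("rib front",(345,420),(373,418),.112)
S("lipL",(232,483),(302,475),.02);S("lipR",(425,465),(499,459),.02);S("lip",(232,483),(499,459),.02);S("notch",(302,475),(425,465),.02)
S("foot edges L",(304,425),(310,493),.005);S("foot R",(416,430),(418,482),.005);S("railR",(499,459),(503,578),.02);S("railL",(232,483),(242,578),.02)
T=lambda *a: seg(w1,3.8,(230,60),*a)
T("es plate front",(51,222),(365,243),.137);T("es back",(51,208),(365,231),.137)
T("inner back",(45,300),(371,319),.135);T("inner front",(42,380),(366,400),.135)
T("mid back",(37,403),(351,424),.13);T("mid front",(36,456),(349,478),.13)
T("out back",(66,489),(363,512),.125);T("out front",(62,546),(360,569),.125)
T("base sides",(153,183),(334,193),.0);T("baseL",(153,70),(153,210),0)
E
```

```text
plate foot [0.4565 0.1175] [0.5307 0.1234] mid [0.4936 0.1205] len 0.0744 ang 4.56
plate top front [0.4548 0.1161] [0.5323 0.1221] mid [0.4935 0.1191] len 0.0777 ang 4.38
rib L [0.4963 0.174 ] [0.5004 0.1257] mid [0.4984 0.1498] len 0.0484 ang -85.12
rib R [0.4806 0.1733] [0.4846 0.1251] mid [0.4826 0.1492] len 0.0484 ang -85.23
rib front [0.4846 0.1251] [0.5004 0.1263] mid [0.4925 0.1257] len 0.0158 ang 4.36
lipL [0.5312 0.192 ] [0.5809 0.1982] mid [0.5561 0.1951] len 0.0501 ang 7.02
lipR [0.3926 0.1798] [0.4445 0.1844] mid [0.4185 0.1821] len 0.0521 ang 5.03
lip [0.3926 0.1798] [0.5809 0.1982] mid [0.4868 0.189 ] len 0.1892 ang 5.56
notch [0.4445 0.1844] [0.5312 0.192 ] mid [0.4878 0.1882] len 0.0871 ang 5.04
foot edges L [0.5265 0.2114] [0.5302 0.1595] mid [0.5284 0.1854] len 0.0519 ang -85.94
foot R [0.4475 0.2026] [0.4501 0.1631] mid [0.4488 0.1828] len 0.0396 ang -86.36
railR [0.3844 0.272 ] [0.3926 0.1798] mid [0.3885 0.2259] len 0.0926 ang -84.92
railL [0.5766 0.2725] [0.5809 0.1982] mid [0.5787 0.2353] len 0.0744 ang -86.63
es plate front [ 0.4915 -0.3683] [ 0.6009 -0.3749] mid [ 0.5462 -0.3716] len 0.1096 ang -3.45
es back [ 0.4915 -0.3724] [ 0.6005 -0.3796] mid [ 0.546 -0.376] len 0.1093 ang -3.79
inner back [ 0.489  -0.3419] [ 0.6054 -0.3481] mid [ 0.5472 -0.345 ] len 0.1166 ang -3.04
inner front [ 0.4904 -0.3127] [ 0.6085 -0.3195] mid [ 0.5495 -0.3161] len 0.1183 ang -3.31
mid back [ 0.4958 -0.3028] [ 0.6124 -0.3102] mid [ 0.5541 -0.3065] len 0.1169 ang -3.63
mid front [ 0.4964 -0.2821] [ 0.6143 -0.2901] mid [ 0.5553 -0.2861] len 0.1182 ang -3.89
out back [ 0.4908 -0.2674] [ 0.6052 -0.2761] mid [ 0.548  -0.2718] len 0.1147 ang -4.35
out front [ 0.4917 -0.2442] [ 0.6082 -0.2532] mid [ 0.55   -0.2487] len 0.1169 ang -4.41
base sides [ 0.5028 -0.3889] [ 0.5878 -0.393 ] mid [ 0.5453 -0.3909] len 0.085 ang -2.77
baseL [ 0.5856 -0.4421] [ 0.5883 -0.3808] mid [ 0.587  -0.4115] len 0.0613 ang 87.5
```

Measured poses, all matching the given sizes:
- Bookend at (0.4935, 0.1195), yaw 4.5–5°.
- Bay notch at (0.488, 0.188), yaw about 5.2°.
- Grip at (0.4905, 0.153).
- End stop yaw about -3.6°, plate at (0.546, -0.372).

I turn, move over the rib and descend.

Call:
apply_moves(moves=[[[0,0,0],-4.8],[[-0.022,0.001,0.02],0],[[-0.022,0.001,0.03],0],[[-0.022,0,0.03],0],[[0,0,0.03],0]])

```text
time_s: 5.5
tcp_pos: [0.4901, 0.1551, 0.2436]
ee_rot: [[0.088, -0.996, 0.002], [-0.996, -0.088, 0.002], [-0.001, -0.002, -1.0]]
wrist_force: [0.8, -1.1, -0.7]
gripper_width: 0.996
gripper_force: 0.0
```

Call:
apply_moves(moves=[[[0,0,0.03],0],[[0,0,0.03],0],[[0,0,0.03],0],[[0,0,0.02],0],[[0,0,0],0]])

```text
time_s: 5.92
tcp_pos: [0.4872, 0.151, 0.1302]
ee_rot: [[0.084, -0.996, -0.009], [-0.996, -0.084, -0.005], [0.004, 0.009, -1.0]]
wrist_force: [-1.1, 0.8, 0.2]
gripper_width: 0.998
gripper_force: 0.0
```

```bash
python3 - <<'E'
from h import *
np.set_printoptions(precision=4,suppress=True)
c=imaging.capture("wrist"); s=r.sense(); print(s["tcp_pos"],s["wrist_force"],s["moment"])
cv2.imwrite("pics/w3.png",cv2.resize(c["frame"][150:350,200:440],None,fx=2.5,fy=2.5))
for o in models.place_of(c,"bookend_grip")[:2]: print(o["confidence"],pix(o["at"]),onz(c,pix(o["at"]),.094))
E
```

```text
[0.489  0.1519 0.1328] [-0.149   0.1107  1.2495] [0.0655 0.0535 0.0349]
0.79 [314.304 220.92 ] [0.4914 0.1532 0.094 ]
```

View pics/w3.png

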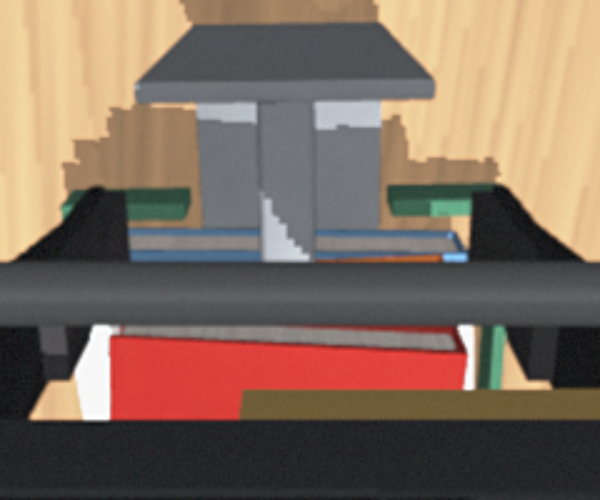

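The close crop shows the grey bookend's rib central between the open fingers, at crop (285,180). The foot sits in the notch between the lip ends at (190,200) and (388,200). The network's grip point is (0.491, 0.153). I shift 1.5 mm, descend and grip.

Call:
apply_moves(moves=[[[-0.001,-0.0015,0.02],0],[[0,0,0.02],0],[[0,0,0.015],0],[[0,0,0.002],0],[[0,0,0],0]])

```text
time_s: 6.43
tcp_pos: [0.4923, 0.1543, 0.0786]
ee_rot: [[0.086, -0.996, 0.001], [-0.996, -0.086, 0.0], [-0.0, -0.002, -1.0]]
wrist_force: [0.4, 0.3, 0.7]
gripper_width: 0.997
gripper_force: 0.0
```

Call:
apply_moves(moves=[[[0,0,0],0],[[0,0,0],0],[[0,0,0],0],[[0,0,0],0],[[0,0,0],0]], hand=0.03)

```text
time_s: 6.85
tcp_pos: [0.4917, 0.1542, 0.0782]
ee_rot: [[0.086, -0.996, 0.001], [-0.996, -0.086, 0.001], [-0.001, -0.001, -1.0]]
wrist_force: [0.2, 0.6, -0.3]
gripper_width: 0.708
gripper_force: 0.0
```

Call:
apply_moves(moves=[[[0,0,0.002],0],[[0,0,0],0],[[0,0,0],0],[[0,0,0],0],[[0,0,0],0]], hand=0.0)

```text
time_s: 7.27
tcp_pos: [0.4914, 0.154, 0.0755]
ee_rot: [[0.086, -0.996, -0.0], [-0.996, -0.086, -0.0], [0.0, 0.0, -1.0]]
wrist_force: [0.8, -0.4, -1.3]
gripper_width: 0.326
gripper_force: 0.0
```

Call:
apply_moves(moves=[[[0,0,0],0],[[0,0,0],0],[[0,0,0],0],[[0,0,0],0],[[0,0,0],0]])

```text
time_s: 7.68
tcp_pos: [0.4908, 0.1538, 0.0754]
ee_rot: [[0.086, -0.996, -0.001], [-0.996, -0.086, -0.001], [0.001, 0.001, -1.0]]
wrist_force: [-2.9, 0.0, 1.0]
gripper_width: 0.182
gripper_force: 30.0
```

Call:
apply_moves(moves=[[[0,0,0],0],[[0,0,0],0],[[0,0,0],0],[[0,0,0],0],[[0,0,0],0]])

```text
time_s: 8.1
tcp_pos: [0.4908, 0.1538, 0.0754]
ee_rot: [[0.086, -0.996, -0.001], [-0.996, -0.086, -0.001], [0.0, 0.001, -1.0]]
wrist_force: [-5.1, 0.3, 2.6]
gripper_width: 0.182
gripper_force: 30.0
```

```bash
python3 - <<'E'
from h import *
np.set_printoptions(precision=4,suppress=True)
s=r.sense(); print(s)
E
```

```text
{'time_s': 8.1, 'joints': array([ 35.4901,  20.7399, -25.9593,  -0.0206, -43.3757, -30.5646]), 'joint_velocities': array([-0.007 ,  0.0047,  0.0061,  0.0254,  0.0267, -0.0492]), 'effort': array([ -1.1805, -31.9099,  15.2776,   3.6515,   1.0893,  -0.3105]), 'tcp_pos': array([0.4908, 0.1538, 0.0754]), 'ee_rot': array([[ 0.0856, -0.9963, -0.0012],
       [-0.9963, -0.0856, -0.0006],
       [ 0.0005,  0.0013, -1.    ]]), 'wrist_force': array([-5.1026,  0.344 ,  2.5654]), 'moment': array([0.0961, 1.5629, 0.3284]), 'gripper_force': 29.976225036255073, 'gripper_width': 0.18236802025070875}
```

Call:
apply_moves(moves=[[[0,0.0006,0],0],[[0.002,0,0],0],[[0.003,0,0],0],[[0.003,0,0],0],[[0.003,0,0],0]])

```text
time_s: 8.52
tcp_pos: [0.4932, 0.1448, 0.0755]
ee_rot: [[0.085, -0.996, 0.004], [-0.996, -0.085, 0.004], [-0.003, -0.004, -1.0]]
wrist_force: [-1.6, 7.9, -1.5]
gripper_width: 0.182
gripper_force: 30.0
```

Call:
apply_moves(moves=[[[0.003,0,0],0],[[0.003,0,0],0],[[0.003,0,0],0],[[0.003,0,0],0],[[0.003,0,0],0]])

```text
time_s: 8.93
tcp_pos: [0.4951, 0.1312, 0.0755]
ee_rot: [[0.085, -0.996, 0.005], [-0.996, -0.085, 0.006], [-0.005, -0.006, -1.0]]
wrist_force: [-0.8, 10.2, -4.0]
gripper_width: 0.178
gripper_force: 30.0
```

```bash
python3 - <<'E'
from h import *
np.set_printoptions(precision=4,suppress=True)
s=r.sense(); print(s["tcp_pos"],s["ee_rot"][:,0],s["wrist_force"],s["moment"],s["gripper_width"])
c=imaging.capture("wrist");cv2.imwrite("pics/w4.png",c["frame"])
E
```

```text
[0.4951 0.1312 0.0755] [ 0.0847 -0.9964 -0.0053] [-0.7851 10.1794 -3.9825] [2.8414 0.8266 0.0119] 0.17841665387607417
```

```bash
python3 -c "
import cv2
a=cv2.imread('pics/w4.png')[170:265,250:390];cv2.imwrite('pics/w4c.png',cv2.resize(a,None,fx=5,fy=5,interpolation=2))"
```

```text
(no output)
```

View pics/w4c.png

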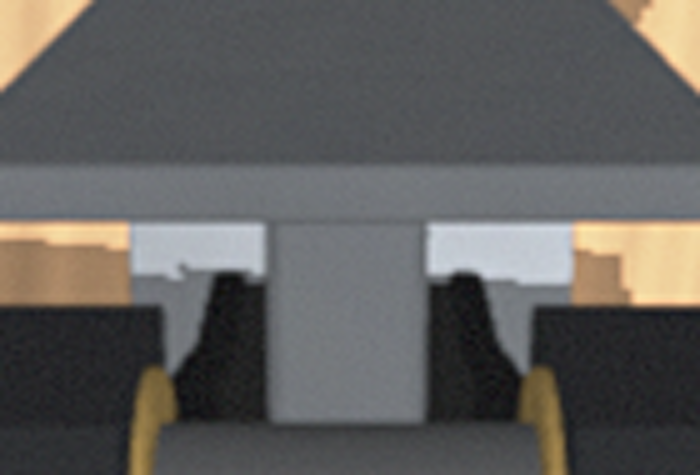

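The hand hides the notch, but the bookend is square in the grip. I nudge 1.5 mm back towards the notch line and keep pulling, watching the lateral force.

Call:
apply_moves(moves=[[[0.003,0.0005,0],0],[[0.003,0.0005,0],0],[[0.003,0.0005,0],0],[[0.004,0,0],0],[[0.004,0,0],0]])

```text
time_s: 9.4
tcp_pos: [0.4953, 0.1143, 0.0754]
ee_rot: [[0.084, -0.996, 0.006], [-0.996, -0.084, 0.006], [-0.006, -0.006, -1.0]]
wrist_force: [-1.3, 11.3, -4.5]
gripper_width: 0.18
gripper_force: 30.0
```

Call:
apply_moves(moves=[[[0.004,0,0],0],[[0.004,0,0],0],[[0.004,0,0],0],[[0.004,0,0],0],[[0.004,0,0],0]])

```text
time_s: 9.82
tcp_pos: [0.4964, 0.0926, 0.0754]
ee_rot: [[0.085, -0.996, 0.004], [-0.996, -0.084, 0.003], [-0.003, -0.004, -1.0]]
wrist_force: [-0.6, 4.8, -2.4]
gripper_width: 0.181
gripper_force: 30.0
```

```bash
python3 - <<'E'
from h import *
np.set_printoptions(precision=4,suppress=True)
s=r.sense(); print(s["tcp_pos"],s["ee_rot"][:,0],s["wrist_force"],s["moment"],s["gripper_width"])
c=imaging.capture("scene");cv2.imwrite("pics/s4.png",cv2.resize(c["frame"][140:250,300:430],None,fx=5,fy=5,interpolation=2))
E
```

```text
[0.4964 0.0926 0.0754] [ 0.0845 -0.9964 -0.0027] [-0.6497  4.77   -2.4495] [ 1.2876  0.3099 -0.1054] 0.18128343179041223
```

View pics/s4.png

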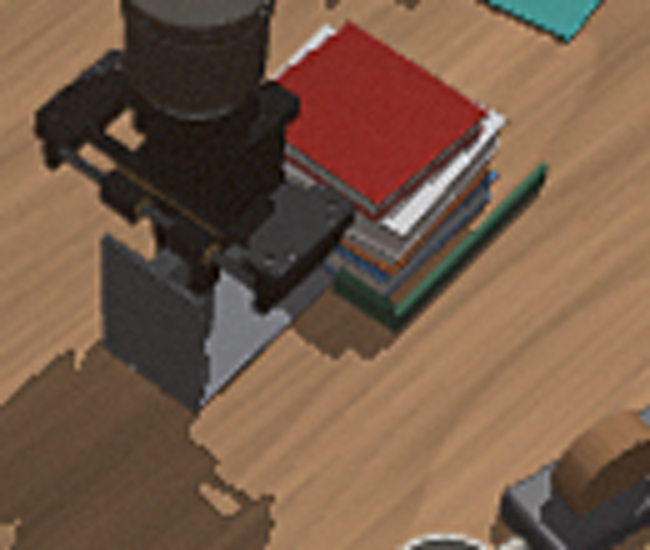

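The pile stays flat in the bay and the foot runs straight out beside the lip end at crop (335,280). The drag has fallen to 5 N, so I continue.

Call:
apply_moves(moves=[[[0.004,0,0],0],[[0.004,0,0],0],[[0.004,0,0],0],[[0.004,0,0],0],[[0.004,0,0],0]])

```text
time_s: 10.28
tcp_pos: [0.4964, 0.0707, 0.0754]
ee_rot: [[0.085, -0.996, 0.0], [-0.996, -0.085, 0.0], [-0.0, -0.0, -1.0]]
wrist_force: [0.9, 3.4, -3.1]
gripper_width: 0.178
gripper_force: 30.0
```

Call:
apply_moves(moves=[[[0.004,0,0],0],[[0.004,0,0],0],[[0.004,0,0],0],[[0.004,0,0],0],[[0.004,0,0],0]])

```text
time_s: 10.7
tcp_pos: [0.4978, 0.0503, 0.0756]
ee_rot: [[0.086, -0.996, -0.001], [-0.996, -0.086, -0.001], [0.001, 0.001, -1.0]]
wrist_force: [-0.4, -0.0, -2.1]
gripper_width: 0.18
gripper_force: 30.0
```

Call:
apply_moves(moves=[[[0.005,0,0],0],[[0.005,0,0],0],[[0.005,0,0],0],[[0.005,0,0],0],[[0.005,0,0],0]])

```text
time_s: 11.12
tcp_pos: [0.5001, 0.0256, 0.0755]
ee_rot: [[0.086, -0.996, -0.0], [-0.996, -0.086, -0.0], [0.0, 0.0, -1.0]]
wrist_force: [-0.6, -0.3, -3.1]
gripper_width: 0.184
gripper_force: 30.0
```

Call:
apply_moves(moves=[[[0.005,0,0],0],[[0.005,0,0],0],[[0,0,0],0],[[0,0,0],0],[[0,0,0],0]])

```text
time_s: 11.53
tcp_pos: [0.5011, 0.0163, 0.0756]
ee_rot: [[0.086, -0.996, -0.0], [-0.996, -0.086, -0.0], [0.0, 0.0, -1.0]]
wrist_force: [0.3, -0.8, -4.0]
gripper_width: 0.177
gripper_force: 30.0
```

```bash
python3 - <<'E'
from h import *
np.set_printoptions(precision=4,suppress=True)
s=r.sense(); print(s["tcp_pos"],s["ee_rot"],s["wrist_force"],s["moment"],s["gripper_width"],s["joints"])
for n in("scene","wrist"):
    c=imaging.capture(n);cv2.imwrite(f"pics/{n}5.png",c["frame"])
    for t in ("bookend","bookend_grip"):
        for o in models.place_of(c,t)[:3]: print(n,t,round(o["confidence"],2),onz(c,pix(o["at"]),.094 if "g" in t else 0)[:2])
E
```

```text
[0.5011 0.0163 0.0756] [[ 0.0856 -0.9963 -0.    ]
 [-0.9963 -0.0856 -0.0001]
 [ 0.0001  0.     -1.    ]] [ 0.3265 -0.7933 -3.9958] [-0.0526  0.0548  0.0109] 0.17687856142725303 [ 20.4479  19.6389 -27.7887   0.0054 -42.5752 -15.5441]
scene bookend 0.83 [0.3133 0.4808]
scene bookend 0.69 [ 0.5012 -0.0223]
scene bookend 0.56 [ 0.2759 -0.0972]
scene bookend_grip 0.96 [ 0.2949 -0.1126]
scene bookend_grip 0.95 [0.5017 0.0163]
wrist bookend 0.83 [ 0.2674 -0.0914]
wrist bookend 0.42 [ 0.721  -0.0701]
wrist bookend_grip 0.79 [0.5021 0.0146]
```

The bookend is clear: it moved 138 mm, the lateral force is about 0, and its foot is about 26 mm beyond the lip. I lift 10 mm, turn to the end stop's angle and carry it towards the row.

Call:
apply_moves(moves=[[[0,0,-0.004],0],[[0,0,-0.004],4.2],[[0,0,-0.002],4.2],[[0.018,-0.006,0],0],[[0.018,-0.006,0],0]])

```text
time_s: 12.25
tcp_pos: [0.511, -0.02, 0.086]
ee_rot: [[-0.059, -0.998, 0.0], [-0.998, 0.059, 0.0], [-0.0, -0.0, -1.0]]
wrist_force: [-0.1, 0.2, -4.0]
gripper_width: 0.181
gripper_force: 30.0
```

Call:
apply_moves(moves=[[[0.018,-0.006,0],0],[[0.018,-0.006,0],0],[[0.018,-0.006,0],0],[[0.018,-0.006,0],0],[[0.018,-0.006,0],0]])

```text
time_s: 12.67
tcp_pos: [0.5353, -0.1127, 0.0856]
ee_rot: [[-0.061, -0.998, -0.001], [-0.998, 0.061, 0.0], [-0.0, 0.001, -1.0]]
wrist_force: [0.9, 0.9, -3.7]
gripper_width: 0.182
gripper_force: 30.0
```

Call:
apply_moves(moves=[[[0.018,-0.006,0],0],[[0.018,-0.006,0],0],[[0.012,-0.006,0],0],[[0,0,0],0],[[0,0,0],0]])

```text
time_s: 13.08
tcp_pos: [0.5503, -0.1613, 0.0853]
ee_rot: [[-0.062, -0.998, -0.001], [-0.998, 0.062, 0.0], [-0.0, 0.001, -1.0]]
wrist_force: [-1.3, 0.0, -4.3]
gripper_width: 0.182
gripper_force: 30.0
```

```bash
python3 - <<'E'
from h import *
np.set_printoptions(precision=4,suppress=True)
s=r.sense(); print(s["tcp_pos"],s["ee_rot"],s["wrist_force"],s["moment"],s["gripper_width"],s["joints"])
c=imaging.capture("wrist"); np.savez("w6.npz",**{k:np.array(v) for k,v in c.items()})
for t in ("bookend","bookend_grip","row_outer","endstop"):
    for o in models.place_of(c,t)[:3]: print(t,round(o["confidence"],2),pix(o["at"]),onz(c,pix(o["at"]),.094 if "g" in t else 0)[:2])
cv2.imwrite("pics/w6c.png",cv2.resize(c["frame"][50:250,200:440],None,fx=3,fy=3,interpolation=2))
E
```

```text
[ 0.5503 -0.1613  0.0853] [[-0.0621 -0.9981 -0.0007]
 [-0.9981  0.0621  0.0003]
 [-0.0003  0.0007 -1.    ]] [-1.2678  0.0008 -4.269 ] [-0.014   0.1346  0.0306] 0.1819787094902641 [ -0.1617  24.8034 -17.0833  -0.0246 -48.1534  -3.3826]
bookend 0.7 [609.6  250.68] [ 0.2679 -0.0913]
bookend 0.68 [316.928 164.52 ] [ 0.551 -0.195]
bookend 0.26 [314.368  85.8  ] [ 0.5488 -0.2614]
bookend_grip 0.57 [317.824 252.   ] [ 0.5523 -0.1559]
row_outer 0.55 [312.832  90.2  ] [ 0.5503 -0.258 ]
row_outer 0.33 [160.576 295.8  ] [ 0.7219 -0.0685]
```

View pics/w6c.png

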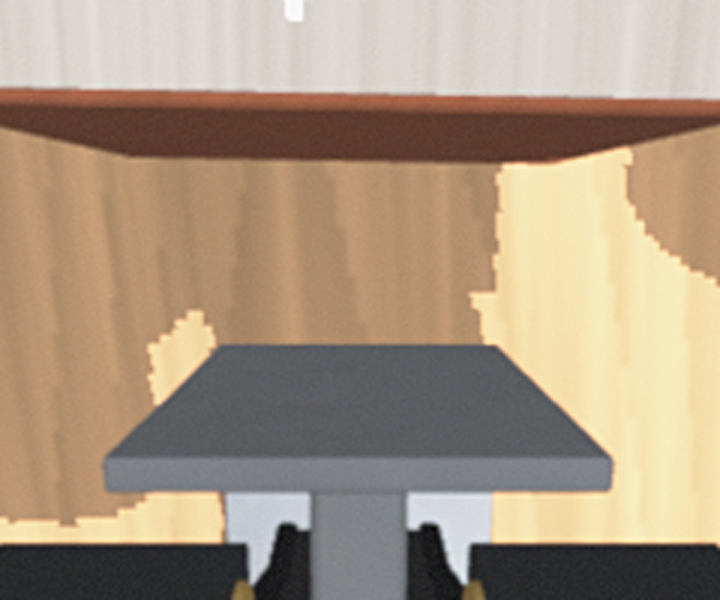

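The bookend's front face is parallel to the outer book, with about 50 mm of desk between them. The book's lower edge is at crop row 159, the plate's at 345. The bookend needs to go about 8 mm further in +x to lie on the end stop's line. I lower it to the desk while approaching.

Call:
apply_moves(moves=[[[0.008,-0.002,0.001],0],[[0.008,-0.002,0.002],0],[[0.008,-0.002,0.002],0],[[0.008,-0.002,0.002],0],[[0,0,0.002],0]])

```text
time_s: 13.75
tcp_pos: [0.5568, -0.1952, 0.0762]
ee_rot: [[-0.062, -0.998, 0.0], [-0.998, 0.062, -0.0], [0.0, -0.0, -1.0]]
wrist_force: [-0.4, -0.3, -4.0]
gripper_width: 0.184
gripper_force: 30.0
```

Call:
apply_moves(moves=[[[0,0,0.001],0],[[0,0,0],0],[[0,0,0],0]])

```text
time_s: 14.0
tcp_pos: [0.5564, -0.1933, 0.0755]
ee_rot: [[-0.061, -0.998, 0.0], [-0.998, 0.061, 0.0], [-0.0, -0.0, -1.0]]
wrist_force: [-0.1, -0.1, -3.2]
gripper_width: 0.181
gripper_force: 30.0
```

```bash
python3 - <<'E'
from h import *
np.set_printoptions(precision=4,suppress=True)
s=r.sense(); print(s["tcp_pos"],s["wrist_force"],s["moment"],s["gripper_width"])
c=imaging.capture("side"); d=imaging.capture("scene")
for t in ("bookend","bookend_grip","row_outer","endstop"):
  for n,k in (("side",c),("scene",d)):
    for o in models.place_of(k,t)[:4]:
        q=onz(k,pix(o["at"]),.094 if "g" in t else 0)[:2]
        if abs(q[0]-.55)<.06 and q[1]<-.1: print(n,t,round(o["confidence"],2),q)
E
```

```text
[ 0.5564 -0.1933  0.0755] [-0.0708 -0.1247 -3.2404] [-0.0872  0.0512 -0.0084] 0.18057270645527282
side bookend 0.71 [ 0.5497 -0.2315]
scene bookend 0.89 [ 0.5475 -0.2285]
side bookend_grip 0.95 [ 0.5635 -0.2106]
scene bookend_grip 0.69 [ 0.551  -0.1908]
side row_outer 0.87 [ 0.5497 -0.2597]
scene row_outer 0.71 [ 0.5375 -0.257 ]
side endstop 0.69 [ 0.5472 -0.3905]
scene endstop 0.94 [ 0.5478 -0.3918]
```

Call:
apply_moves(moves=[[[0.002,0,0.0005],0],[[0.003,0,0],0],[[0.003,0,0],0],[[0.003,0,0],0],[[0.002,0,0],0]])

```text
time_s: 14.92
tcp_pos: [0.5561, -0.2068, 0.0755]
ee_rot: [[-0.061, -0.998, 0.001], [-0.998, 0.061, -0.0], [0.0, -0.001, -1.0]]
wrist_force: [-0.0, 0.1, -1.9]
gripper_width: 0.183
gripper_force: 30.0
```

Call:
apply_moves(moves=[[[0.002,0,0],0],[[0.002,0,0],0],[[0.002,0,0],0],[[0.002,0,0],0],[[0.002,0,0],0]])

```text
time_s: 15.33
tcp_pos: [0.5554, -0.2163, 0.0755]
ee_rot: [[-0.061, -0.998, 0.001], [-0.998, 0.061, 0.0], [-0.0, -0.001, -1.0]]
wrist_force: [-1.0, 4.2, 8.3]
gripper_width: 0.183
gripper_force: 30.0
```

Call:
apply_moves(moves=[[[0.002,0,0],0],[[0.002,0,0],0],[[0.002,0,0],0],[[0.002,0,0],0],[[0.002,0,0],0]])

```text
time_s: 15.75
tcp_pos: [0.5549, -0.2262, 0.0755]
ee_rot: [[-0.061, -0.998, 0.001], [-0.998, 0.061, 0.0], [-0.0, -0.001, -1.0]]
wrist_force: [0.6, 4.8, 4.8]
gripper_width: 0.18
gripper_force: 30.0
```

```bash
python3 - <<'E'
from h import *
np.set_printoptions(precision=4,suppress=True)
s=r.sense(); print(s["tcp_pos"],s["ee_rot"],s["wrist_force"],s["moment"],s["gripper_width"])
c=imaging.capture("side");cv2.imwrite("pics/d7.png",cv2.resize(c["frame"][60:200,260:440],None,fx=4,fy=4,interpolation=2))
E
```

```text
[ 0.5549 -0.2262  0.0755] [[-0.0606 -0.9982  0.0011]
 [-0.9982  0.0606  0.0002]
 [-0.0003 -0.0011 -1.    ]] [0.5735 4.8177 4.83  ] [1.7973 0.0702 0.0072] 0.18030916441933365
```

View pics/d7.png

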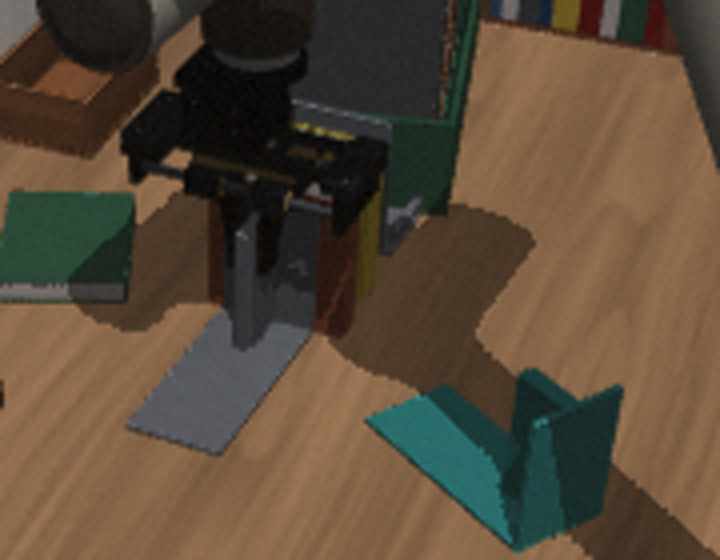

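The bookend is flat on the desk, square and centred on the outer book, and the row stands upright (crop (335,270)). I keep sliding with 5 N drag.

Call:
apply_moves(moves=[[[0.002,0,0],0],[[0.002,0,0],0],[[0.002,0,0],0],[[0.002,0,0],0],[[0.002,0,0],0]])

```text
time_s: 16.22
tcp_pos: [0.5544, -0.2358, 0.0756]
ee_rot: [[-0.061, -0.998, 0.001], [-0.998, 0.061, 0.001], [-0.001, -0.001, -1.0]]
wrist_force: [0.3, 7.0, 6.2]
gripper_width: 0.184
gripper_force: 30.0
```

Call:
apply_moves(moves=[[[0.002,0,0],0],[[0.002,0,0],0],[[0.001,0,0],0],[[0.001,0,0],0],[[0.001,0,0],0]])

```text
time_s: 16.63
tcp_pos: [0.554, -0.2427, 0.0756]
ee_rot: [[-0.061, -0.998, 0.001], [-0.998, 0.061, 0.001], [-0.001, -0.001, -1.0]]
wrist_force: [0.2, 5.9, 5.7]
gripper_width: 0.187
gripper_force: 30.0
```

Call:
apply_moves(moves=[[[0.001,0,0],0],[[0.001,0,0],0],[[0.001,0,0],0],[[0.001,0,0],0]])

```text
time_s: 16.97
tcp_pos: [0.5537, -0.2467, 0.0756]
ee_rot: [[-0.06, -0.998, 0.001], [-0.998, 0.06, 0.001], [-0.001, -0.001, -1.0]]
wrist_force: [0.1, 7.1, 4.7]
gripper_width: 0.182
gripper_force: 30.0
```

Call:
apply_moves(moves=[[[0.001,0,0],0],[[0.001,0,0],0],[[0.001,0,0],0],[[0.001,0,0],0],[[0.001,0,0],0]])

```text
time_s: 17.38
tcp_pos: [0.5535, -0.2517, 0.0756]
ee_rot: [[-0.06, -0.998, 0.001], [-0.998, 0.06, 0.001], [-0.001, -0.001, -1.0]]
wrist_force: [-0.5, 6.2, 5.5]
gripper_width: 0.176
gripper_force: 30.0
```

Call:
apply_moves(moves=[[[0.001,0,0],0],[[0.001,0,0],0]])

```text
time_s: 17.55
tcp_pos: [0.5533, -0.2537, 0.0756]
ee_rot: [[-0.06, -0.998, 0.001], [-0.998, 0.06, 0.001], [-0.001, -0.001, -1.0]]
wrist_force: [0.7, 6.5, 6.4]
gripper_width: 0.182
gripper_force: 30.0
```

Call:
apply_moves(moves=[[[0.0007,0,0],0],[[0.0007,0,0],0],[[0.0006,0,0],0]])

```text
time_s: 17.8
tcp_pos: [0.5532, -0.2557, 0.0756]
ee_rot: [[-0.06, -0.998, 0.001], [-0.998, 0.06, 0.001], [-0.001, -0.001, -1.0]]
wrist_force: [0.5, 6.9, 5.8]
gripper_width: 0.186
gripper_force: 30.0
```

Call:
apply_moves(moves=[[[0.0007,0,0],0],[[0.0007,0,0],0],[[0.0006,0,0],0]])

```text
time_s: 18.05
tcp_pos: [0.5531, -0.2571, 0.0756]
ee_rot: [[-0.061, -0.998, 0.001], [-0.998, 0.061, 0.001], [-0.001, -0.001, -1.0]]
wrist_force: [0.3, 10.8, 7.4]
gripper_width: 0.177
gripper_force: 30.0
```

Call:
apply_moves(moves=[[[0.0004,0,0],0],[[0,0,0],0]])

```text
time_s: 18.22
tcp_pos: [0.5531, -0.2571, 0.0756]
ee_rot: [[-0.061, -0.998, 0.001], [-0.998, 0.061, 0.002], [-0.002, -0.001, -1.0]]
wrist_force: [0.3, 10.0, 6.2]
gripper_width: 0.182
gripper_force: 30.0
```

Call:
apply_moves(moves=[[[0.0005,0,0],0],[[0,0,0],0]])

```text
time_s: 18.38
tcp_pos: [0.5532, -0.2572, 0.0756]
ee_rot: [[-0.061, -0.998, 0.001], [-0.998, 0.061, 0.002], [-0.002, -0.001, -1.0]]
wrist_force: [0.9, 13.2, 7.3]
gripper_width: 0.183
gripper_force: 30.0
```

Call:
apply_moves(moves=[[[0.0004,0,0],0],[[0,0,0],0]])

```text
time_s: 18.55
tcp_pos: [0.5531, -0.2572, 0.0756]
ee_rot: [[-0.06, -0.998, 0.001], [-0.998, 0.061, 0.003], [-0.003, -0.001, -1.0]]
wrist_force: [0.7, 13.6, 7.2]
gripper_width: 0.182
gripper_force: 30.0
```

Call:
apply_moves(moves=[[[0.0006,0,0],0],[[0,0,0],0]])

```text
time_s: 18.72
tcp_pos: [0.5532, -0.2573, 0.0755]
ee_rot: [[-0.061, -0.998, 0.001], [-0.998, 0.061, 0.003], [-0.003, -0.001, -1.0]]
wrist_force: [0.4, 15.4, 8.6]
gripper_width: 0.185
gripper_force: 30.0
```

Call:
apply_moves(moves=[[[0.0003,0,0],0],[[0,0,0],0],[[0,0,0],0],[[0,0,0],0],[[0,0,0],0]])

```text
time_s: 19.13
tcp_pos: [0.5532, -0.2573, 0.0756]
ee_rot: [[-0.06, -0.998, 0.001], [-0.998, 0.06, 0.003], [-0.004, -0.001, -1.0]]
wrist_force: [0.3, 16.4, 8.1]
gripper_width: 0.179
gripper_force: 30.0
```

```bash
python3 - <<'E'
from h import *
np.set_printoptions(precision=4,suppress=True)
s=r.sense(); print(s["tcp_pos"],s["wrist_force"],s["moment"])
E
```

```text
[ 0.5532 -0.2573  0.0756] [ 0.2877 16.3593  8.086 ] [ 4.7173 -0.1012 -0.0862]
```

Call:
apply_moves(moves=[[[-0.0007,0,0],0],[[-0.0007,0,0],0],[[-0.0006,0,0],0],[[0,0,0],0]])

```text
time_s: 19.47
tcp_pos: [0.5532, -0.2572, 0.0756]
ee_rot: [[-0.06, -0.998, 0.001], [-0.998, 0.06, 0.001], [-0.001, -0.001, -1.0]]
wrist_force: [1.8, 9.8, 6.8]
gripper_width: 0.183
gripper_force: 30.0
```

Call:
apply_moves(moves=[[[-0.0007,0,0],0],[[-0.0007,0,0],0],[[-0.0006,0,0],0],[[0,0,0],0]])

```text
time_s: 19.8
tcp_pos: [0.5532, -0.2569, 0.0755]
ee_rot: [[-0.061, -0.998, 0.001], [-0.998, 0.061, -0.001], [0.001, -0.002, -1.0]]
wrist_force: [2.0, 3.2, 5.5]
gripper_width: 0.186
gripper_force: 30.0
```

Call:
apply_moves(moves=[[[-0.0004,0,-0.0003],0],[[0,0,0],0]])

```text
time_s: 19.97
tcp_pos: [0.5531, -0.2568, 0.0755]
ee_rot: [[-0.061, -0.998, 0.001], [-0.998, 0.061, -0.001], [0.001, -0.001, -1.0]]
wrist_force: [1.9, -0.7, 2.6]
gripper_width: 0.181
gripper_force: 30.0
```

Call:
apply_moves(moves=[[[0,0,0],0],[[0,0,0],0],[[0,0,0],0],[[0,0,0],0],[[0,0,0],0]], hand=0.05)

```text
time_s: 20.38
tcp_pos: [0.552, -0.256, 0.0748]
ee_rot: [[-0.061, -0.998, -0.002], [-0.998, 0.061, 0.0], [-0.0, 0.002, -1.0]]
wrist_force: [0.2, 0.7, -0.6]
gripper_width: 0.472
gripper_force: 0.0
```

Call:
apply_moves(moves=[[[0,0,0],0],[[0,0,0],0],[[0,0,0],0],[[0,0,0],0]])

```text
time_s: 20.72
tcp_pos: [0.5526, -0.256, 0.0754]
ee_rot: [[-0.061, -0.998, -0.0], [-0.998, 0.061, 0.0], [-0.0, 0.0, -1.0]]
wrist_force: [0.3, -0.5, -0.5]
gripper_width: 0.571
gripper_force: 0.0
```

Released without contact. I rise straight up and back away.

Call:
apply_moves(moves=[[[0,0,-0.008],0],[[0,0,-0.015],0],[[0,0,-0.02],0],[[0,0,-0.025],0],[[0,0,-0.03],0]])

```text
time_s: 21.13
tcp_pos: [0.5517, -0.2558, 0.1737]
ee_rot: [[-0.061, -0.998, -0.003], [-0.998, 0.061, 0.001], [-0.001, 0.003, -1.0]]
wrist_force: [0.0, 0.1, -0.6]
gripper_width: 0.574
gripper_force: 0.0
```

Call:
apply_moves(moves=[[[0,0,-0.03],0],[[0,0,-0.03],0],[[0,0,-0.03],0],[[0,0,-0.03],0],[[0,0,-0.03],0]])

```text
time_s: 21.55
tcp_pos: [0.5521, -0.256, 0.3259]
ee_rot: [[-0.061, -0.998, 0.001], [-0.998, 0.061, -0.0], [0.0, -0.001, -1.0]]
wrist_force: [-0.1, -0.2, -0.4]
gripper_width: 0.572
gripper_force: 0.0
```

Call:
apply_moves(moves=[[[-0.03,0,0],0],[[-0.02,0,0],0],[[0,0,0],0],[[0,0,0],0]])

```text
time_s: 21.88
tcp_pos: [0.5556, -0.2055, 0.3242]
ee_rot: [[-0.059, -0.998, 0.001], [-0.998, 0.059, -0.0], [0.0, -0.001, -1.0]]
wrist_force: [1.0, -1.3, -1.0]
gripper_width: 0.576
gripper_force: 0.0
```

```bash
python3 - <<'E'
from h import *
np.set_printoptions(precision=4,suppress=True)
print(r.sense()["time_s"],r.sense()["tcp_pos"])
P={}
for n in ("wrist","scene","side"):
  k=imaging.capture(n); cv2.imwrite(f"pics/{n}8.png",k["frame"])
  for t in ("bookend","bookend_grip","row_outer","row_middle","row_inner","endstop","pile1","pile4"):
    for o in models.place_of(k,t)[:3]:
        z={"bookend_grip":.094,"pile4":.07}.get(t,0);q=onz(k,pix(o["at"]),z)[:2]
        if .4<q[0]<.62 and o["confidence"]>.3: print(n,t,round(o["confidence"],2),q)
  if n=="wrist":
    f=k["frame"];hsv=cv2.cvtColor(f,cv2.COLOR_BGR2HSV)
    for t,z in(("bookend",.115),("row_outer",.125),("row_middle",.13),("row_inner",.135)):
      for o in models.cut_out(k,t)[:1]:
        m=o["region"];ys,xs=np.nonzero(m);rc=cv2.minAreaRect(np.c_[xs,ys].astype(np.float32))
        print(t,o["confidence"],[onz(k,p,z)[:2].round(4).tolist() for p in cv2.boxPoints(rc)])
E
```

```text
21.8833 [ 0.5556 -0.2055  0.3242]
wrist bookend 0.92 [ 0.5515 -0.2922]
wrist bookend_grip 0.7 [ 0.5538 -0.261 ]
wrist row_outer 0.73 [ 0.5492 -0.308 ]
wrist row_outer 0.37 [ 0.5446 -0.3954]
wrist row_middle 0.59 [ 0.5576 -0.3324]
wrist row_inner 0.89 [ 0.5436 -0.3573]
wrist endstop 0.87 [ 0.5421 -0.3927]
bookend 0.65 [[0.5902, -0.2935], [0.5119, -0.2888], [0.5161, -0.1477], [0.6028, -0.1529]]
row_outer 0.87 [[0.6038, -0.3209], [0.4866, -0.3138], [0.4868, -0.2858], [0.6067, -0.293]]
row_middle 0.73 [[0.6132, -0.3175], [0.6102, -0.344], [0.4932, -0.3369], [0.4935, -0.3103]]
row_inner 0.89 [[0.6083, -0.3419], [0.6048, -0.3741], [0.4867, -0.367], [0.487, -0.3346]]
scene bookend 0.89 [ 0.5531 -0.2972]
scene bookend_grip 0.81 [ 0.5496 -0.2675]
scene row_outer 0.82 [ 0.5354 -0.3043]
scene row_middle 0.58 [ 0.5415 -0.3275]
scene row_middle 0.37 [ 0.5405 -0.3542]
scene row_inner 0.86 [ 0.5515 -0.3555]
scene endstop 0.65 [ 0.5462 -0.3871]
scene pile1 0.96 [0.4683 0.2966]
scene pile1 0.96 [0.4425 0.3014]
scene pile1 0.64 [0.4647 0.2941]
scene pile4 0.96 [0.505  0.2485]
scene pile4 0.96 [0.4807 0.253 ]
scene pile4 0.64 [0.5015 0.246 ]
side bookend 0.71 [ 0.5482 -0.2908]
side pile1 0.94 [0.4964 0.2331]
side pile1 0.69 [0.5268 0.2035]
side pile4 0.94 [0.4669 0.2883]
side pile4 0.69 [0.495 0.261]
```

```bash
python3 -c "
from station import r
print(r.finish_job())"
```

```text
the job is handed in; nothing more can be done
None
```

The job is handed in, with no verdict returned: I drew the bookend straight out of the bay and the pile stayed in place. I then set it square against the row and held it at about 16 N against the end stop for roughly 0.5 s before letting go; by my measurements the row is closed up and parallel.

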